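Chuck a thin flanged ring on the roundness gauge with the slim scroll collar

TASK

Set the flanged ring from the rubber mat, flange down, over the three jaws of the roundness gauge's chuck so that it stands flat on the chuck face, and let it go. Then turn the slim knurled collar clockwise until the jaws hold the ring snugly - firmly held, but not so hard that the thin ring is sprung out of round - without touching the fixed rings above and below the collar, and let go. Leave everything else on the bench as it is.

Things in the scene. Friction and masses are not known exactly. Their poses are not given: they have to be found in the camera images.
- ring_mid (a point): the flanged ring (work piece): steel ring upright on the mat, flange down, the only one there with a flange. 22 mm high; flange at its foot 51 mm across, 4 mm thick; barrel above 45 mm across; bore about 36 mm, through (not yet finished: may be 1 mm more or less); thin, springy; 0.11 to 0.18 kg. This point: on its axis, 11 mm above its underside; z up. Grip it across the barrel, above the flange
- ring_foot (a point): centre of the underside of the flanged ring, on its axis; z upward
- chuck_face (a point): centre of the chuck's flat face (top of the upper fixed ring), where the work piece stands; three jaws rise from it. Below it on one vertical axis: upper fixed ring 8 mm, collar 10 mm, neck 8 mm, graduated flange. z up; the gauge's column stands 235 mm off along y and 70 mm along x (carriage 72 mm square, top 214 mm above the face). The chuck is on a white roundness gauge, body 240 x 390 x 70 mm
- collar_mid (a point): the collar: slim dark knurled ring, 60 mm across, 10 mm high, between two fixed rings of 55 mm; this point on its axis at mid-height, 13 mm below the chuck face. Turns about the vertical; clockwise from above drives all jaws outward, about 6 mm per rad, travel 1.25 rad; starts 0.05 to 0.4 rad from jaws-in. Steady drag about 0.28 N m; stays where left, if each jaw presses less than 15 N
- face_ring: the upper fixed ring of the chuck, bright steel, 55 mm across, 8 mm high, directly above the collar; origin on the axis at its underside. Not to be touched by gripper or arm
- scale_ring: the lower fixed ring of the chuck, bright steel: a neck 55 mm across and 8 mm high directly below the collar, and below it a graduated flange 90 mm across, 10 mm thick, so fingertips may hang less than 8 mm below the collar's underside. Origin on the axis at its underside. Not to be touched by gripper or arm
- jaw0: one of three jaws: round post 12 mm across, rising 12 mm above the chuck face. x points outward; the outer side of its nose is about 13 mm from the origin along x. At the start the noses lie on a circle of 26.6 to 31 mm, so the work piece goes over with play.
- jaw1: second jaw, as jaw0, a third of a turn counter-clockwise from it. Once the jaws bear, the collar's torque climbs by 0.018 N m per newton on each jaw. A snug hold is 5 to 13 N on each jaw: 0.09 to 0.23 N m above the free drag; 20 N (0.36 N m above) is too much for the thin ring
- jaw2: third jaw, as jaw0, two thirds of a turn counter-clockwise from it. From first touch to a snug hold the collar turns only about 0.06 rad, so the touch must be felt as a rise of the collar's torque. While the turning is paused the free drag felt falls below its running value (to about half); compare like with like
- plain_ring: bystander on the rubber mat: low plain steel ring without flange, 54 mm across, 14 mm high, bore 41 mm; origin at the centre of its underside
- bush: bystander on the rubber mat: tall slim steel bush, 38 mm across, 36 mm high, bore 26 mm; origin at the centre of its underside
- mat: flat rubber mat, 290 x 115 x 6 mm, fixed; the flanged ring, the plain ring and the bush stand on it in a row along its x axis, about 90 mm apart, in any order; origin at the centre of its underside
- oil_bottle: bystander: white plastic bottle with black cap, 48 mm across, 120 mm high; origin at the centre of its underside
- carton: bystander: cardboard box 130 x 100 x 70 mm; origin at the centre of its underside
- ring_pack: bystander: wrapped column of seven steel rings, 60 mm across, 70 mm high; origin at the centre of its underside
- brush: bystander: 200 mm brush with a wooden handle, lying; origin at the middle of its underside
Mind the look-alikes: they are no part of the job. What is shaped like the part that bears ring_mid but blue or red is not meant.

How it is judged:
By the outcome, as a careful person would: the job done as asked, in the order asked, and still so for the second after the job is handed in, with the robot touching nothing.
It also fails if it takes over 67 s, if anything falls off the work surface, if the arm or the gripper's body presses on something with over 40 N, if the wrist force passes 120 N, or if a joint passes its speed limit or range.

ROBOT

A 6-joint arm with a two-finger parallel gripper is mounted at the origin on the work surface. World frame = base frame: x ahead of the robot, y to its left, z up, the work surface at z = 0. Lengths are in m, angles in rad, forces in N, time in s.
With the tool pointing down it reaches from about 0.375 to 0.9 m from the base axis. Payload 3.1 kg.
Tool frame: the origin (TCP) lies midway between the tips of the shut fingers; the grasp point (between the pads) lies robot.grip_point_offset behind it (robot.grip_point_offset is the distance from the TCP to the grasp point, in m); z points along the fingers, y is the direction in which the jaws open and shut (so a half turn about z gives the same grasp; the last joint's range is limited). The gripper opens to 87 mm and grips with 3 to 60 N. Pads are 19 mm wide; open, the fingers measure 117 mm over their backs; the gripper's body (75 mm by 190 mm) begins 51 mm behind the grasp point.
Start: joints at [1.115, 0.527, 1.433, -0, 1.181, -0.178], TCP at [0.171, 0.601, 0.223] pointing down, gripper open.
Joint ranges: [-3.08, 3.08], [-0.75, 2.2], [0.22, 2.44], [-1.43, 4.57], [0, 2.65], [-2.85, 2.85]. Speed limits (rad/s): [2.79, 2.79, 3.14, 3.14, 3.14, 3.14].

INTERFACE

Orientations are given as a unit quaternion [x, y, z, w].
In Python, from rig import robot, cams, hand_in gives the robot as it stands. The module is installed in compiled form; this text tells all that it offers.
- The arm moves only by the tool send_rows, never from a script. Its argument "steps" is one flat list of numbers, 5 for each row, row after row: the finger opening in m, from 0 to 0.087, then the shift along the tool's x, y, z in m, then the turn about the tool's z in rad. A call has 1 to 8 rows; each row is the pose to reach, as a shift and turn from the pose measured when the call began, along the tool's axes at that moment; what a row does not reach only later rows make up. A row lasts 1/8 s, in which the tool goes at most 62.5 mm and 10.7 degrees, less where a joint would pass 70% of its speed; a pose out of reach is approached as far as the arm can. A call with a gripper value outside its range is refused whole. The fingers move at their own pace and stop on an object; "force" is the grip in N (left out, the last holds). Time passes only in rows, so rows that repeat a pose let the fingers close. It gives the time, the measured TCP pose, the force and the opening at its end, in the units of the state.
- robot.get_obs(): the state, without advancing time (a new reading comes with each control period).
- cams.camera(name): name is "scene" or "top"; returns a dict with "color" (420x560x3 uint8, red, green, blue), "range_z" (420x560 float32, m along the optical axis (not along the pixel's ray), 0 where there is no reading), "intrinsics" (3x3 intrinsics, pixels), "k1" (the pictures are not rectified: a ray, as slopes to the right and down, at radius r is drawn at 1 + k1 r^2 times it, then the intrinsics apply), "extrinsics" (4x4, takes a point from camera to world coordinates). Camera axes: x right, y down, z forward; pixel columns grow to the right and rows downward; lengths in m; the calibration is good to about 2 mm. A picture is of the moment at which its call begins.
- hand_in(): hands the job in, once; it reports no verdict.
The state is a dict: "time": time; "q": joint angles; "joint_velocities": joint speeds; "joint_torque": joint torques, N m; "position": TCP position; "tool_rot": TCP orientation; "ft_force": force on the tool from outside, world axes, zero at the start; "moment": the same for the moment, N m; "grip_width": finger opening in m.
Only numpy, scipy, OpenCV 4.12 (cv2) and the standard library are available. Lean on these libraries where they do the work, as an engineer would, in place of code of your own. Each camera call takes 0.05 s, during which the arm holds its last target.

## Working session

There is one attempt and no reset: what is moved stays moved. The work goes in short steps, Python scripts to look and compute and a tool call to move; the robot and the scene stay as the last step left them, time stands still between calls to the robot, and variables do not carry over. Pictures are saved under pics/ and viewed, and the job is handed in when it is done.

Besides the shell and the picture viewer there is one more tool, called after "Emit:" by a JSON object that holds its "api" and its "payload", one argument or row to a line. send_rows: Moves the arm, as the interface text tells. Its arguments: {"type":"object","properties":{"steps":{"type":"array","items":{"type":"number"}},"force":{"type":"number"}},"required":["steps"]}

```bash
mkdir -p pics; ls; python3 - <<'E'
from rig import robot,cams
import cv2,numpy as np
o=robot.get_obs()
for k,v in o.items(): print(k,np.round(v,4))
print(robot.grip_point_offset)
for n in("scene","top"):
    c=cams.camera(n); cv2.imwrite(f"pics/{n}0.png",c["color"][:,:,::-1]); np.savez(f"{n}0.npz",**c)
    print(n,c["intrinsics"],c["k1"],np.round(c["extrinsics"],4))
E
```

```text
pics
time 0.0
q [ 1.1145  0.5284  1.4339  0.      1.1814 -0.1785]
joint_velocities [-0.0001  0.0013 -0.     -0.0002  0.0011 -0.0001]
joint_torque [ 8.00000e-04 -4.40038e+01 -1.76596e+01  6.34000e-02  5.83000e-02
 -2.00000e-04]
position [0.1711 0.6004 0.2216]
tool_rot [ 1.385e-01  9.904e-01 -1.000e-03 -3.000e-04]
ft_force [1.0669 0.0563 0.5108]
moment [ 0.0188  0.0536 -0.0397]
grip_width 0.0868
0.0187
scene [[439.56210555   0.         274.53036779]
 [  0.         439.56210555 208.60638141]
 [  0.           0.           1.        ]] -0.10630937660697846 [[ 0.5108  0.6413 -0.5726  1.1152]
 [ 0.8597 -0.3838  0.337  -0.4849]
 [-0.0036 -0.6644 -0.7474  0.7513]
 [ 0.      0.      0.      1.    ]]
top [[469.17671412   0.         277.07631474]
 [  0.         469.17671412 207.44957641]
 [  0.           0.           1.        ]] 0.04896535850184318 [[-0.0248 -0.9934  0.1124  0.4904]
 [-0.9997  0.0237 -0.0114 -0.1651]
 [ 0.0087 -0.1126 -0.9936  1.1894]
 [ 0.      0.      0.      1.    ]]
```

View pics/scene0.png

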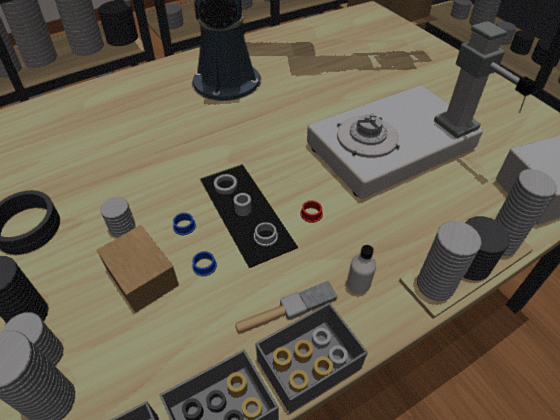

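View pics/top0.png

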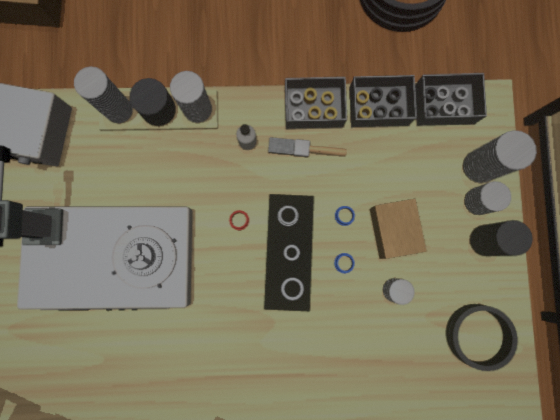

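```bash
python3 - <<'E'
import cv2,numpy as np
s=cv2.imread("pics/scene0.png");t=cv2.imread("pics/top0.png")
a=cv2.resize(s[160:270,190:340],None,fx=4,fy=4,interpolation=cv2.INTER_CUBIC)
cv2.imwrite("pics/c1.png",a)
cv2.imwrite("pics/c2.png",cv2.resize(t[190:315,220:320],None,fx=4.7,fy=4.7,interpolation=cv2.INTER_CUBIC))
cv2.imwrite("pics/c3.png",cv2.resize(t[215:300,100:190],None,fx=7,fy=7,interpolation=cv2.INTER_CUBIC))
cv2.imwrite("pics/c4.png",cv2.resize(s[90:170,320:420],None,fx=7,fy=7,interpolation=cv2.INTER_CUBIC))
E
```

```text
(no output)
```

View pics/c1.png

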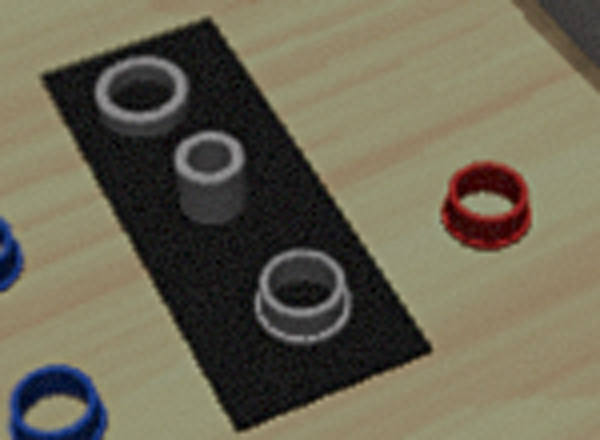

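View pics/c2.png

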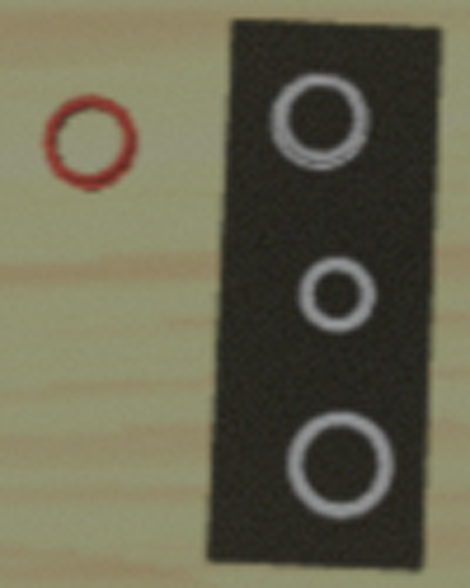

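View pics/c3.png

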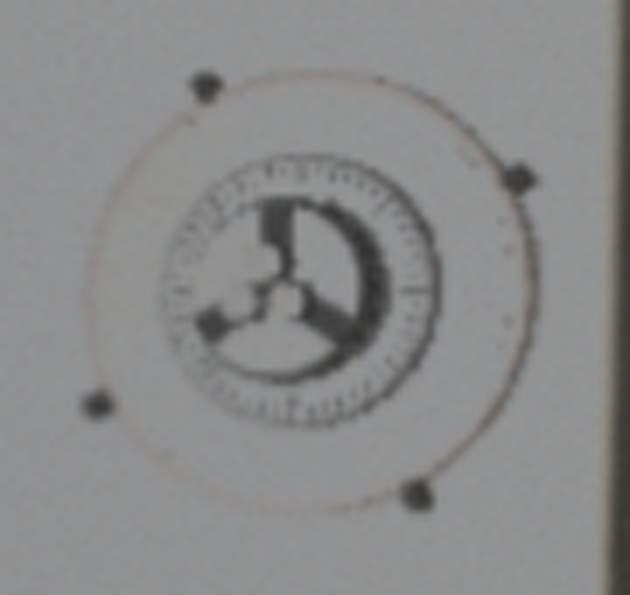

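View pics/c4.png

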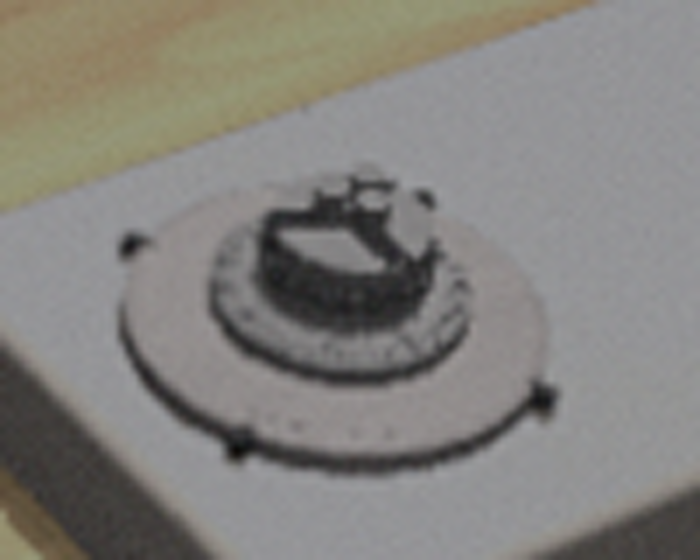

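```bash
cat > h.py <<'E'
import numpy as np,cv2
def load(n): return dict(np.load(n+".npz"))
def und(c,u,v):
    K=c["intrinsics"];k=float(c["k1"])
    x=(np.asarray(u,float)-K[0,2])/K[0,0];y=(np.asarray(v,float)-K[1,2])/K[1,1]
    D=np.array([k,0,0,0,0]);s=np.stack([np.ravel(u),np.ravel(v)],-1).astype(float)[:,None]
    p=cv2.undistortPointsIter(s,K,D,None,None,(3,50,1e-10))[:,0]
    return p
def cloud(c,sl=None):
    z=c["range_z"];h,w=z.shape
    v,u=np.mgrid[:h,:w];p=und(c,u.ravel(),v.ravel())
    P=np.c_[p,np.ones(len(p))]*z.reshape(-1,1)
    E=c["extrinsics"];W=P@E[:3,:3].T+E[:3,3]
    return W.reshape(h,w,3)
def atz(c,u,v,z):
    p=und(c,u,v);E=c["extrinsics"];d=np.c_[p,np.ones(len(p))]@E[:3,:3].T
    return E[:3,3]+d*((z-E[2,3])/d[:,2])[:,None]
def proj(c,P):
    E=c["extrinsics"];q=(np.atleast_2d(P)-E[:3,3])@E[:3,:3];x=q[:,:2]/q[:,2:]
    r=(x**2).sum(1,keepdims=True);x=x*(1+float(c["k1"])*r);K=c["intrinsics"]
    return x*[K[0,0],K[1,1]]+[K[0,2],K[1,2]]
E
python3 - <<'E'
from h import *
for n in("top0","scene0"):
    c=load(n);W=cloud(c)
    print(n,"invalid",(c["range_z"]==0).mean())
    boxes={"top0":dict(ring=(200,230,274,303),chuck=(225,290,108,178),table=(160,190,180,230),mat=(232,244,270,310)),
           "scene0":dict(ring=(218,250,250,282),chuck=(108,160,335,405))}[n]
    for k,(a,b,l,r) in boxes.items():
        p=W[a:b,l:r].reshape(-1,3);p=p[c["range_z"][a:b,l:r].ravel()>0]
        h,e=np.histogram(p[:,2],bins=np.arange(-.01,.16,.002))
        print(k,[(round(float(e[i]),3),int(h[i])) for i in range(len(h)) if h[i]>5])
E
```

```text
top0 invalid 0.004060374149659864
ring [(0.0, 18), (0.002, 81), (0.004, 205), (0.006, 238), (0.008, 140), (0.01, 63), (0.012, 15), (0.018, 6), (0.024, 11), (0.026, 29), (0.028, 25), (0.03, 16)]
chuck [(0.064, 20), (0.066, 121), (0.068, 372), (0.07, 475), (0.072, 263), (0.074, 78), (0.076, 30), (0.078, 94), (0.08, 278), (0.082, 570), (0.084, 632), (0.086, 318), (0.088, 88), (0.09, 71), (0.092, 186), (0.094, 219), (0.096, 110), (0.098, 17), (0.106, 8), (0.108, 14), (0.11, 21), (0.112, 35), (0.114, 25), (0.116, 44), (0.118, 101), (0.12, 148), (0.122, 73), (0.124, 17), (0.126, 6), (0.13, 7), (0.132, 28), (0.134, 21), (0.136, 18)]
table [(-0.006, 44), (-0.004, 161), (-0.002, 438), (0.0, 479), (0.002, 283), (0.004, 76), (0.006, 11)]
mat [(0.0, 9), (0.002, 65), (0.004, 128), (0.006, 158), (0.008, 85), (0.01, 26)]
scene0 invalid 0.004179421768707483
ring [(0.0, 7), (0.002, 43), (0.004, 281), (0.006, 296), (0.008, 78), (0.01, 43), (0.012, 19), (0.014, 22), (0.016, 23), (0.018, 24), (0.02, 18), (0.022, 26), (0.024, 32), (0.026, 55), (0.028, 43)]
chuck [(-0.004, 9), (-0.002, 30), (0.0, 21), (0.002, 8), (0.062, 10), (0.064, 9), (0.066, 121), (0.068, 619), (0.07, 639), (0.072, 146), (0.074, 42), (0.076, 51), (0.078, 70), (0.08, 190), (0.082, 471), (0.084, 284), (0.086, 55), (0.088, 29), (0.09, 52), (0.092, 170), (0.094, 96), (0.096, 25), (0.098, 6), (0.1, 8), (0.102, 11), (0.104, 16), (0.106, 20), (0.108, 27), (0.11, 34), (0.112, 25), (0.114, 17), (0.116, 28), (0.118, 103), (0.12, 67), (0.122, 13), (0.124, 12), (0.126, 6), (0.128, 14), (0.13, 7), (0.132, 17), (0.134, 30)]
```

```bash
cat > fit.py <<'E'
from h import *
from scipy.ndimage import map_coordinates,gaussian_filter
from scipy.optimize import minimize
def grad(c):
    g=cv2.cvtColor(c["color"],cv2.COLOR_RGB2GRAY).astype(float)
    g=gaussian_filter(g,.8);return np.hypot(np.gradient(g,axis=0),np.gradient(g,axis=1))
def score(c,G,xy,circ):
    t=np.linspace(0,2*np.pi,120,endpoint=False);s=0
    for r,z in circ:
        P=np.c_[xy[0]+r*np.cos(t),xy[1]+r*np.sin(t),np.full(120,z)]
        p=proj(c,P);s+=map_coordinates(G,[p[:,1],p[:,0]],order=1).mean()
    return s
def fit(c,x0,circ,w=.012):
    G=grad(c);b=None
    for st,ww in((.001,w),(.0002,.001)):
        best=max(((score(c,G,(x,y),circ),x,y) for x in np.arange(x0[0]-ww,x0[0]+ww+1e-9,st) for y in np.arange(x0[1]-ww,x0[1]+ww+1e-9,st)))
        x0=best[1:]
    return np.round(best,4)
E
python3 - <<'E'
from fit import *
T=load("top0");S=load("scene0")
for nm,c,u,v,uc,vc in(("top",T,288,215,143,256),("scene",S,265,233,368,130)):
    W=cloud(c)
    r0=atz(c,[u],[v],.02)[0];c0=atz(c,[uc],[vc],.11)[0];print(nm,r0,c0)
    print("ring rim",fit(c,r0,[(.0225,.028)]),"bore",fit(c,r0,[(.018,.028)]),"flange",fit(c,r0,[(.0255,.010)]),"all",fit(c,r0,[(.0225,.028),(.018,.028),(.0255,.010)]))
    print("grad",fit(c,c0,[(.045,.094)]),"coll",fit(c,c0,[(.030,.112)]),"face",fit(c,c0,[(.0275,.120)]),"all",fit(c,c0,[(.0275,.120),(.03,.112),(.045,.094),(.045,.084)]))
    for lo,hi in((.09,.098),(.116,.124)):
        m=(W[...,2]>lo)&(W[...,2]<hi)&(np.hypot(W[...,0]-c0[0],W[...,1]-c0[1])<.06)
        p=W[m];q=cv2.minEnclosingCircle(p[:,:2].astype(np.float32)*1000);print(lo,q,p.mean(0),np.median(p[:,2]))
    m=(W[...,2]>.024)&(W[...,2]<.032)&(np.hypot(W[...,0]-r0[0],W[...,1]-r0[1])<.03)
    p=W[m];print("rim",cv2.minEnclosingCircle(p[:,:2].astype(np.float32)*1000),np.median(p[:,2]))
E
```

```text
top [ 0.60302476 -0.20536787  0.02      ] [0.50876697 0.12998141 0.11      ]
ring rim [23.6644  0.597  -0.2054] bore [27.5954  0.6028 -0.2046] flange [27.8953  0.6034 -0.205 ] all [70.4663  0.6034 -0.205 ]
grad [8.3879 0.5088 0.1332] coll [17.5901  0.509   0.1324] face [17.0146  0.5098  0.1276] all [42.7722  0.5088  0.1338]
0.09 ((503.5827941894531, 132.25831604003906), 50.97941207885742) [0.50910064 0.13154791 0.09426481] 0.09428464794392832
0.116 ((510.09027099609375, 136.9439239501953), 29.082778930664062) [0.50939039 0.13512321 0.12038871] 0.12044119401491671
rim ((603.290771484375, -205.43685913085938), 22.490882873535156) 0.02805102931911918
scene [ 0.60405811 -0.20783277  0.02      ] [0.52451046 0.11793104 0.11      ]
ring rim [27.2071  0.6029 -0.2066] bore [26.1648  0.6029 -0.2066] flange [23.7992  0.6043 -0.2076] all [75.8643  0.6033 -0.2068]
grad [20.6044  0.5181  0.1251] coll [23.4612  0.5245  0.1183] face [23.7924  0.5325  0.1105] all [58.0958  0.5179  0.1237]
0.09 ((511.0986022949219, 132.40240478515625), 45.67597198486328) [0.52343026 0.12138948 0.09357298] 0.09360014369266545
0.116 ((507.9825744628906, 132.0401153564453), 30.067975997924805) [0.51446902 0.12894064 0.11961029] 0.11955665131467719
rim ((603.2110595703125, -206.77174377441406), 23.601184844970703) 0.027361369309348738
```

```bash
python3 - <<'E'
from fit import *
T=load("top0");S=load("scene0")
for nm,c,(a,b,l,r) in(("top",T,(215,300,100,190)),("scene",S,(90,170,320,420))):
    for z0 in (0,):
        f=fit(c,(.51,.1325),[(.0275,.120),(.03,.112),(.045,.094),(.045,.084)],.008);print(nm,f)
        print([fit(c,(.51,.1325),[q],.006) for q in [(.0275,.120),(.03,.112),(.03,.102),(.045,.094),(.045,.084)]])
    f=f[1:]
    k=7;im=cv2.resize(c["color"][a:b,l:r,::-1],None,fx=k,fy=k,interpolation=cv2.INTER_CUBIC)
    t=np.linspace(0,6.2832,100)
    for (R,z),col in zip([(.0275,.120),(.03,.112),(.03,.102),(.045,.094),(.045,.084)],[(0,255,0),(0,0,255),(255,0,255),(255,255,0),(255,0,0)]):
        p=proj(c,np.c_[f[0]+R*np.cos(t),f[1]+R*np.sin(t),t*0+z])
        p=((p-[l,a]+.5)*k-.5).round().astype(int);cv2.polylines(im,[p[:,None]],True,col,1)
    cv2.imwrite(f"pics/ov_{nm}.png",im)
E
```

```text
top [42.7749  0.5088  0.1337]
[array([17.0161,  0.5098,  0.1275]), array([17.5969,  0.509 ,  0.1323]), array([17.6178,  0.5092,  0.1347]), array([8.3884, 0.5088, 0.1333]), array([8.104 , 0.5088, 0.1353])]
scene [67.6437  0.51    0.1337]
[array([17.748 ,  0.5096,  0.1335]), array([17.694 ,  0.517 ,  0.1255]), array([24.1956,  0.5154,  0.1279]), array([19.9889,  0.517 ,  0.1255]), array([21.4386,  0.5094,  0.1339])]
```

View pics/ov_top.png

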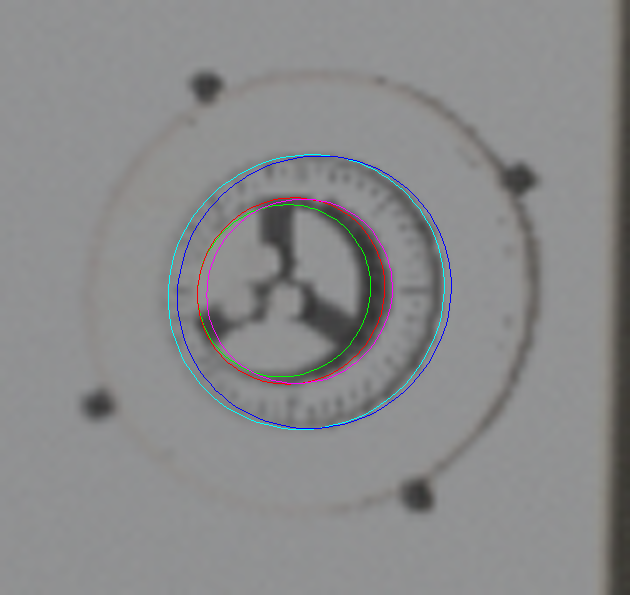

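View pics/ov_scene.png

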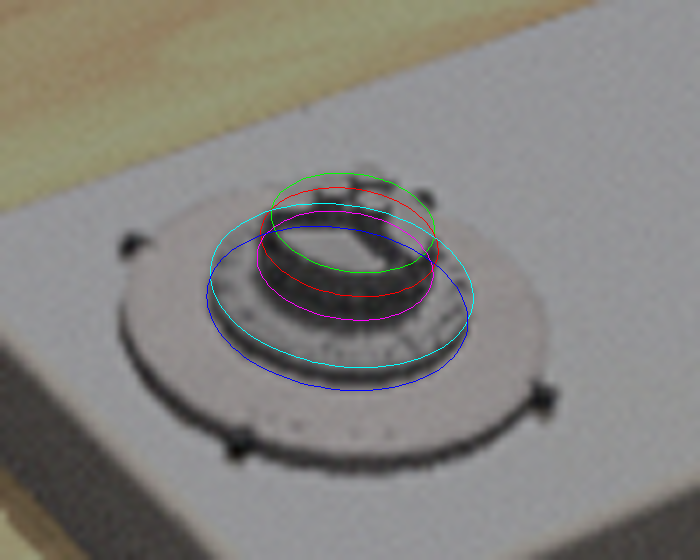

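```bash
cat > go.py <<'E'
import sys,numpy as np
from rig import robot
from scipy.spatial.transform import Rotation as R
def rel(x,y,z,az=None):
    o=robot.get_obs();M=R.from_quat(o["tool_rot"]).as_matrix()
    d=M.T@(np.array([x,y,z])-o["position"])
    a=np.arctan2(M[1,1],M[0,1])
    print("t",o["time"],"pos",np.round(o["position"],4),"az",round(a,4),"tilt",np.round(M[:2,2],4),"q6",round(o["q"][5],3),"w",round(o["grip_width"],4))
    print("F",np.round(o["ft_force"],2),"M",np.round(o["moment"],3))
    print("shift",np.round(d,4),"turn",None if az is None else round((a-az+np.pi)%(2*np.pi)-np.pi,4))
if __name__=="__main__": rel(*map(float,sys.argv[1:]))
E
python3 go.py .6034 -.2058 .12 .9
```

```text
t 0.1 pos [0.1711 0.6004 0.2217] az 1.293 tilt [-0.0008 -0.0018] q6 -0.179 w 0.087
F [ 0.61 -0.21 -0.47] M [-0.004 -0.029  0.001]
shift [-0.6369 -0.6566  0.1027] turn 0.393
```

Emit:
{"api": "send_rows", "payload": {
  "steps": [0.087,-0.03,-0.03,0,0.05,0.087,-0.07,-0.07,0,0.1,0.087,-0.11,-0.11,0,0.15,0.087,-0.15,-0.15,0,0.2,0.087,-0.19,-0.195,0,0.25,0.087,-0.23,-0.235,0,0.3,0.087,-0.27,-0.275,0,0.35,0.087,-0.31,-0.32,0,0.39]
}}

```text
time: 1.1
position: [0.3822, 0.2062, 0.2222]
tool_rot: [0.328, 0.945, -0.001, 0.0]
ft_force: [0.7, -0.1, -0.4]
grip_width: 0.0872
```

```bash
python3 go.py .6034 -.2058 .10 .9
```

```text
t 1.1 pos [0.3822 0.2062 0.2222] az 0.9021 tilt [-0.0003 -0.0015] q6 -0.664 w 0.0872
F [ 0.74 -0.07 -0.43] M [-0.029 -0.021  0.014]
shift [-0.4289 -0.1859  0.1227] turn 0.0021
```

Emit:
{"api": "send_rows", "payload": {
  "steps": [0.087,-0.045,-0.02,0,0,0.087,-0.095,-0.04,0,0,0.087,-0.15,-0.065,0,0,0.087,-0.205,-0.09,0,0,0.087,-0.26,-0.113,0.02,0,0.087,-0.315,-0.136,0.05,0,0.087,-0.37,-0.16,0.09,0,0.087,-0.429,-0.186,0.12,0]
}}

```text
time: 2.1
position: [0.5938, -0.1891, 0.1109]
tool_rot: [0.328, 0.945, -0.0, -0.001]
ft_force: [0.1, -0.4, 0.6]
grip_width: 0.0868
```

Emit:
{"api": "send_rows", "payload": {
  "steps": [0.087,0,0,0,0,0.087,0,0,0,0]
}}

```text
time: 2.35
position: [0.5928, -0.1886, 0.1101]
tool_rot: [0.329, 0.944, -0.0, -0.002]
ft_force: [0.4, -0.4, 0.2]
grip_width: 0.087
```

```bash
python3 go.py .6034 -.2058 .0125 .9; python3 - <<'E'
from rig import cams
import cv2,numpy as np
for n in("scene","top"):
    c=cams.camera(n); np.savez(f"{n}1.npz",**c)
    a,b,l,r={"scene":(130,270,190,340),"top":(150,270,220,380)}[n]
    cv2.imwrite(f"pics/{n}1.png",cv2.resize(c["color"][a:b,l:r,::-1],None,fx=4,fy=4,interpolation=cv2.INTER_CUBIC))
E
```

```text
t 2.35 pos [ 0.5928 -0.1886  0.1101] az 0.9011 tilt [-0.0044  0.0013] q6 -1.387 w 0.087
F [ 0.37 -0.37  0.16] M [-0.034 -0.043  0.032]
shift [-0.0194 -0.0068  0.0975] turn 0.0011
```

View pics/scene1.png

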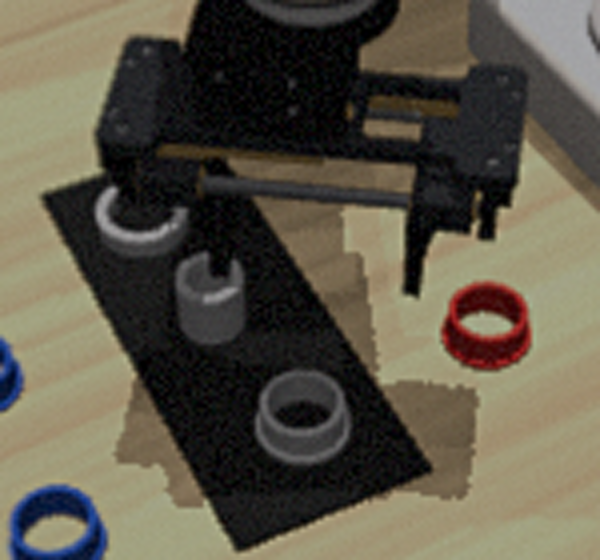

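View pics/top1.png

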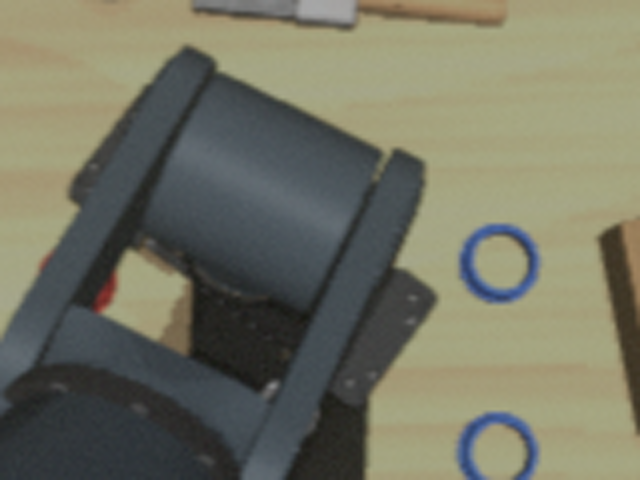

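```bash
python3 - <<'E'
from h import *
c=load("scene1");p=np.array([.5928,-.1886,.1101]);d=np.array([np.cos(.901),np.sin(.901),0])
for s in(.0435,.0505,.058,-.0435,-.0505,-.058):
    q=proj(c,p+s*d)[0];print(s,q,(q-[190,130])*4)
E
```

```text
0.0435 [291.28957694 199.32697564] [405.15830778 277.30790255]
0.0505 [294.79038442 199.6631739 ] [419.16153767 278.65269558]
0.058 [298.54604165 200.02401172] [434.18416661 280.09604689]
-0.0435 [248.19303471 195.20037289] [232.77213884 260.80149156]
-0.0505 [244.76287089 194.87289295] [219.05148355 259.49157182]
-0.058 [241.09452984 194.52283252] [204.37811937 258.09133008]
```

Emit:
{"api": "send_rows", "payload": {
  "steps": [0.087,-0.01,-0.003,0.02,0,0.087,-0.0195,-0.007,0.04,0,0.087,-0.0195,-0.007,0.06,0,0.087,-0.0195,-0.007,0.06,0,0.087,-0.0195,-0.007,0.06,0]
}}

```text
time: 3.08
position: [0.6039, -0.2051, 0.051]
tool_rot: [0.328, 0.945, -0.0, -0.002]
ft_force: [-0.1, 0.4, -0.3]
grip_width: 0.0873
```

```bash
python3 go.py .6034 -.2058 .0125 .9; python3 - <<'E'
from rig import cams
import cv2,numpy as np
for n in("scene",):
    c=cams.camera(n); np.savez(f"{n}2.npz",**c)
    a,b,l,r={"scene":(180,270,210,330),"top":(150,270,220,380)}[n]
    cv2.imwrite(f"pics/{n}2.png",cv2.resize(c["color"][a:b,l:r,::-1],None,fx=6,fy=6,interpolation=cv2.INTER_CUBIC))
E
```

```text
t 3.075 pos [ 0.6039 -0.2051  0.051 ] az 0.903 tilt [-0.0031  0.0005] q6 -1.404 w 0.0873
F [-0.08  0.35 -0.26] M [-0.037 -0.002  0.011]
shift [-0.0001 -0.0008  0.0385] turn 0.003
```

View pics/scene2.png

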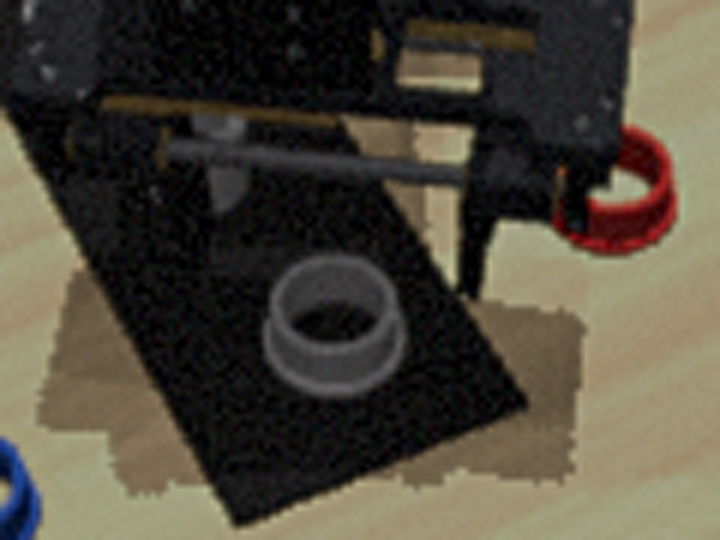

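Emit:
{"api": "send_rows", "payload": {
  "steps": [0.087,0,-0.0008,0.015,0,0.087,0,-0.0008,0.028,0,0.087,0,-0.0008,0.036,0,0.087,0,-0.0008,0.038,0,0.087,0,-0.0008,0.038,0]
}}

```text
time: 3.75
position: [0.6037, -0.2059, 0.0134]
tool_rot: [0.328, 0.945, -0.0, -0.001]
ft_force: [-0.4, 1.0, -0.4]
grip_width: 0.0867
```

```bash
python3 go.py .6034 -.2058 .0125 .9; python3 - <<'E'
from rig import cams
import cv2,numpy as np
for n in("scene",):
    c=cams.camera(n); np.savez(f"{n}3.npz",**c)
    a,b,l,r={"scene":(180,270,210,330),"top":(150,270,220,380)}[n]
    cv2.imwrite(f"pics/{n}3.png",cv2.resize(c["color"][a:b,l:r,::-1],None,fx=6,fy=6,interpolation=cv2.INTER_CUBIC))
E
```

```text
t 3.75 pos [ 0.6037 -0.2059  0.0134] az 0.903 tilt [-0.0023  0.0001] q6 -1.405 w 0.0867
F [-0.4   1.05 -0.42] M [-0.087  0.021 -0.034]
shift [ 0.0003 -0.0001  0.0009] turn 0.003
```

View pics/scene3.png

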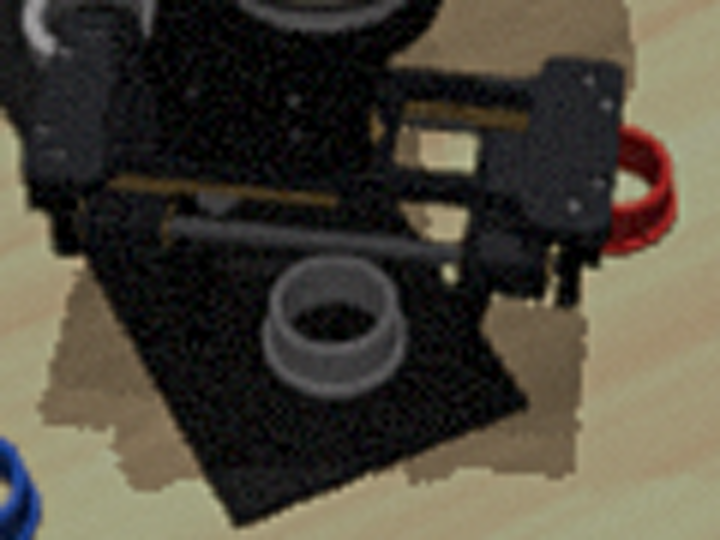

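Emit:
{"api": "send_rows", "payload": {
  "steps": [0.06,0,0,0.0007,0,0.05,0,0,0.0007,0,0.045,0,0,0.0007,0,0.04,0,0,0.0007,0,0.04,0,0,0.0007,0,0.04,0,0,0.0007,0],
  "force": 12
}}

```text
time: 4.55
position: [0.6039, -0.206, 0.013]
tool_rot: [0.328, 0.945, -0.0, -0.001]
ft_force: [0.2, 0.3, -0.2]
grip_width: 0.0447
```

Emit:
{"api": "send_rows", "payload": {
  "steps": [0.04,0,0,0,0,0.04,0,0,-0.005,0,0.04,0,0,-0.015,0,0.04,0,0,-0.03,0,0.04,0,0,-0.05,0,0.04,0,0,-0.05,0]
}}

```text
time: 5.3
position: [0.6058, -0.207, 0.066]
tool_rot: [0.328, 0.945, -0.001, 0.002]
ft_force: [-0.4, -0.7, -0.3]
grip_width: 0.0445
```

```bash
python3 go.py .5092 .1335 .175 .9; python3 - <<'E'
from rig import cams
import cv2,numpy as np
for n in("scene",):
    c=cams.camera(n); np.savez(f"{n}4.npz",**c)
    a,b,l,r={"scene":(160,270,200,340),"top":(150,270,220,380)}[n]
    cv2.imwrite(f"pics/{n}4.png",cv2.resize(c["color"][a:b,l:r,::-1],None,fx=5,fy=5,interpolation=cv2.INTER_CUBIC))
E
```

```text
t 5.3 pos [ 0.6058 -0.207   0.066 ] az 0.903 tilt [ 0.0033 -0.0029] q6 -1.405 w 0.0445
F [-0.45 -0.69 -0.28] M [-0.038 -0.016 -0.016]
shift [ 0.2862  0.2075 -0.1103] turn 0.003
```

View pics/scene4.png

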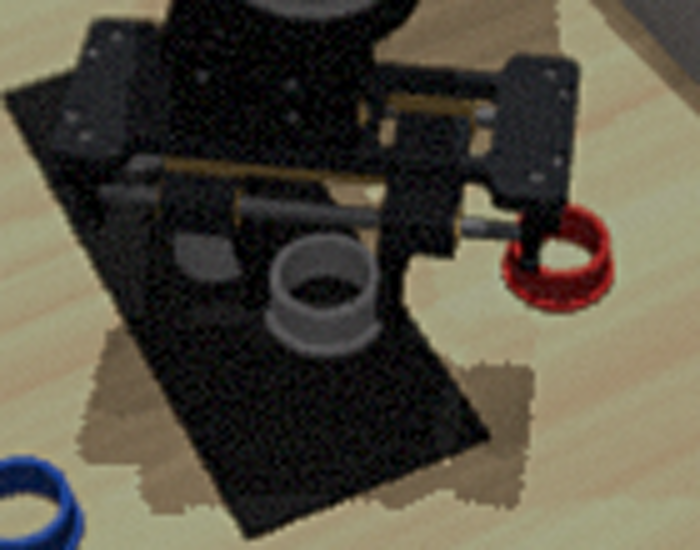

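```bash
python3 - <<'E'
from fit import *
for n,z0 in(("scene0",.006),("scene4",.059)):
    c=load(n)
    print(fit(c,(.606,-.207),[(.0225,z0+.022),(.018,z0+.022),(.0255,z0+.004)],.008))
E
```

```text
[75.8571  0.6032 -0.207 ]
[41.0692  0.605  -0.208 ]
```

Emit:
{"api": "send_rows", "payload": {
  "steps": [0.04,0,0,-0.04,0,0.04,0,0,-0.08,0,0.04,0.02,0.015,-0.12,0,0.04,0.055,0.04,-0.13,0,0.04,0.095,0.07,-0.13,0,0.04,0.14,0.1,-0.13,0,0.04,0.185,0.135,-0.13,0,0.04,0.22,0.16,-0.13,0]
}}

```text
time: 6.35
position: [0.5296, 0.0577, 0.1938]
tool_rot: [0.327, 0.945, -0.001, -0.0]
ft_force: [-0.5, -0.5, -1.9]
grip_width: 0.045
```

```bash
python3 go.py .5092 .1335 .18 .9
```

```text
t 6.35 pos [0.5296 0.0577 0.1938] az 0.9038 tilt [-0.0005 -0.0012] q6 -1.004 w 0.045
F [-0.49 -0.46 -1.92] M [-0.008 -0.014 -0.011]
shift [0.0629 0.0469 0.0137] turn 0.0038
```

Emit:
{"api": "send_rows", "payload": {
  "steps": [0.04,0.02,0.015,0,0,0.04,0.045,0.034,0.005,0,0.04,0.062,0.047,0.013,0,0.04,0.0625,0.0475,0.02,0,0.04,0.0625,0.0475,0.02,0]
}}

```text
time: 6.98
position: [0.5095, 0.1332, 0.173]
tool_rot: [0.327, 0.945, -0.001, -0.001]
ft_force: [-0.3, -0.9, -1.7]
grip_width: 0.0447
```

```bash
python3 go.py .5098 .1335 .145 .9; python3 - <<'E'
from rig import cams
import cv2,numpy as np
for n in("scene","top"):
    c=cams.camera(n); np.savez(f"{n}5.npz",**c)
    a,b,l,r={"scene":(70,170,320,430),"top":(200,300,100,200)}[n]
    cv2.imwrite(f"pics/{n}5.png",cv2.resize(c["color"][a:b,l:r,::-1],None,fx=6,fy=6,interpolation=cv2.INTER_CUBIC))
E
```

```text
t 6.975 pos [0.5095 0.1332 0.173 ] az 0.904 tilt [-0.002  -0.0018] q6 -0.859 w 0.0447
F [-0.27 -0.87 -1.74] M [-0.092 -0.041  0.003]
shift [-0.0001  0.0005  0.028 ] turn 0.004
```

View pics/scene5.png

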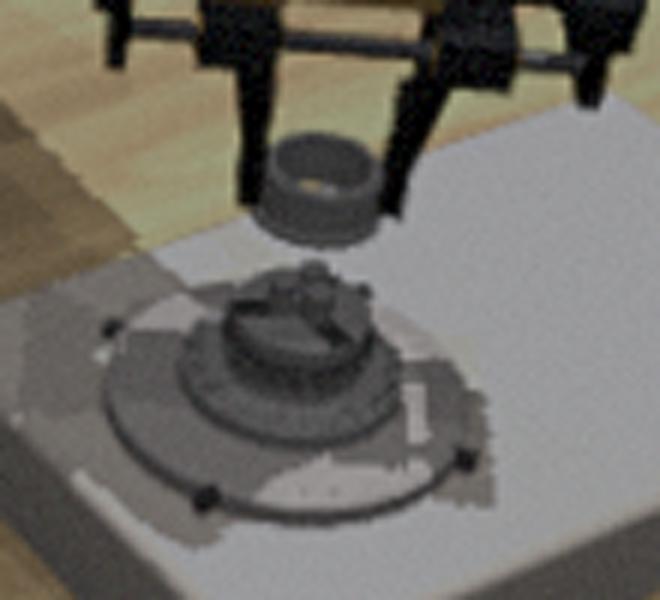

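View pics/top5.png

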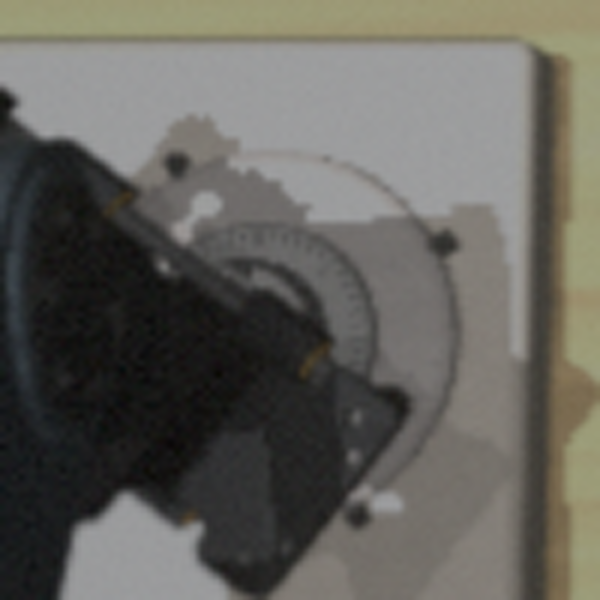

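```bash
python3 - <<'E'
from fit import *
c=load("scene5")
f=fit(c,(.5095,.1332),[(.0225,.188),(.018,.188),(.0255,.166)],.006);print("ring",f)
for zz in(.118,.1195,.121):print(zz,fit(c,(.5095,.1332),[(.0275,zz),(.03,zz-.018),(.045,zz-.026),(.045,zz-.036)],.006))
k=6;l,a=320,70;im=cv2.imread("pics/scene5.png");t=np.linspace(0,6.2832,100)
g=fit(c,(.5095,.1332),[(.0275,.1195),(.03,.1015),(.045,.0935),(.045,.0835)],.006)
for x,y,R,z,col in[(f[1],f[2],.0225,.188,(0,255,0)),(f[1],f[2],.018,.188,(0,255,0)),(f[1],f[2],.0255,.166,(0,255,255))]+[(g[1],g[2],R,z,(0,0,255)) for R,z in((.0275,.12),(.03,.102),(.045,.094),(.045,.084))]:
    p=proj(c,np.c_[x+R*np.cos(t),y+R*np.sin(t),t*0+z]);p=((p-[l,a]+.5)*k-.5).round().astype(int);cv2.polylines(im,[p[:,None]],True,col,1)
cv2.imwrite("pics/ov5.png",im)
E
```

```text
ring [59.1774  0.5075  0.133 ]
0.118 [51.6849  0.5079  0.136 ]
0.1195 [51.8567  0.5091  0.1346]
0.121 [52.0016  0.5105  0.1332]
```

View pics/ov5.png

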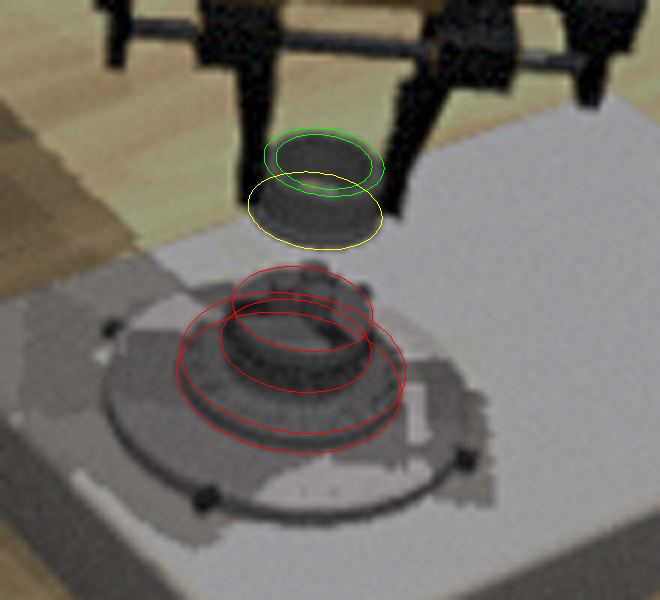

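```bash
python3 go.py .5100 .1346 .144 .9
```

```text
t 7.075 pos [0.5103 0.1328 0.1736] az 0.9028 tilt [-0.0004 -0.0015] q6 -0.858 w 0.0445
F [-0.29 -0.08 -1.64] M [-0.056  0.007  0.045]
shift [0.0013 0.0013 0.0296] turn 0.0028
```

Emit:
{"api": "send_rows", "payload": {
  "steps": [0.04,0.0007,0.0007,0.005,0,0.04,0.0013,0.0013,0.015,0,0.04,0.0013,0.0013,0.024,0,0.04,0.0013,0.0013,0.0295,0,0.04,0.0013,0.0013,0.0295,0,0.04,0.0013,0.0013,0.0295,0]
}}

```text
time: 7.82
position: [0.5102, 0.1347, 0.1442]
tool_rot: [0.328, 0.945, -0.001, 0.0]
ft_force: [0.5, -0.2, -2.2]
grip_width: 0.0446
```

```bash
python3 go.py .5100 .1346 .132 .9; python3 - <<'E'
from rig import cams
import cv2,numpy as np
for n in("scene",):
    c=cams.camera(n); np.savez(f"{n}6.npz",**c)
    a,b,l,r={"scene":(80,160,330,420),"top":(200,300,100,200)}[n]
    cv2.imwrite(f"pics/{n}6.png",cv2.resize(c["color"][a:b,l:r,::-1],None,fx=8,fy=7.4,interpolation=cv2.INTER_CUBIC))
E
```

```text
t 7.825 pos [0.5102 0.1347 0.1442] az 0.9029 tilt [-0.0001 -0.0015] q6 -0.855 w 0.0446
F [ 0.47 -0.24 -2.16] M [-0.059 -0.021 -0.037]
shift [ 0.0001 -0.0002  0.0122] turn 0.0029
```

View pics/scene6.png

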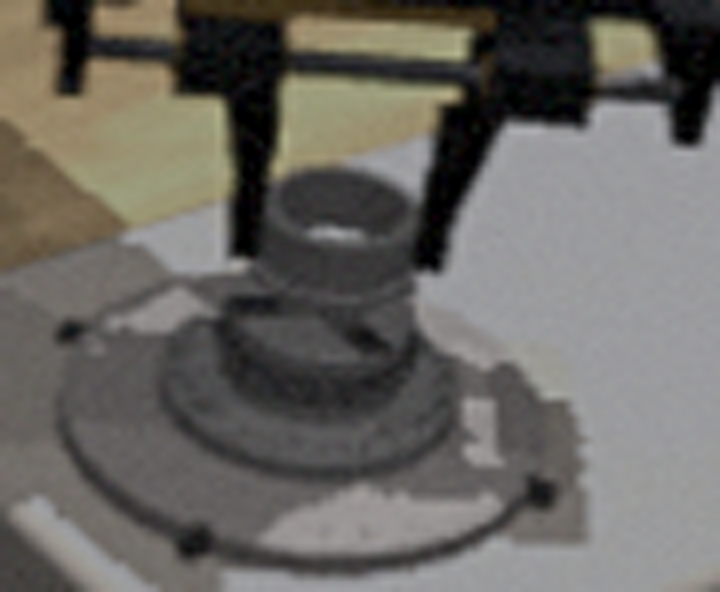

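Emit:
{"api": "send_rows", "payload": {
  "steps": [0.04,0,0,0.003,0,0.04,0,0,0.006,0,0.04,0,0,0.009,0,0.04,0,0,0.011,0,0.04,0,0,0.012,0,0.04,0,0,0.012,0]
}}

```text
time: 8.62
position: [0.5103, 0.1346, 0.1323]
tool_rot: [0.328, 0.945, -0.001, 0.0]
ft_force: [-0.5, 0.9, -1.4]
grip_width: 0.0447
```

```bash
python3 go.py .5100 .1346 .127 .9
```

```text
t 8.625 pos [0.5103 0.1346 0.1323] az 0.903 tilt [ 0.0001 -0.0015] q6 -0.855 w 0.0447
F [-0.54  0.86 -1.42] M [-0.02   0.002 -0.012]
shift [ 0.0002 -0.0002  0.0053] turn 0.003
```

Emit:
{"api": "send_rows", "payload": {
  "steps": [0.04,0,0,0.001,0,0.04,0,0,0.002,0,0.04,0,0,0.003,0,0.04,0,0,0.004,0,0.04,0,0,0.0045,0]
}}

```text
time: 9.25
position: [0.5103, 0.1346, 0.1277]
tool_rot: [0.328, 0.945, -0.001, 0.0]
ft_force: [0.5, 0.4, -2.0]
grip_width: 0.0451
```

```bash
python3 go.py .5100 .1346 .127 .9
```

```text
t 9.25 pos [0.5103 0.1346 0.1277] az 0.9029 tilt [-0.     -0.0015] q6 -0.855 w 0.0451
F [ 0.47  0.44 -1.98] M [-0.013 -0.062 -0.004]
shift [ 0.0002 -0.0002  0.0007] turn 0.0029
```

Emit:
{"api": "send_rows", "payload": {
  "steps": [0.04,0,0,0.0004,0,0.04,0,0,0.0008,0,0.04,0,0,0.0012,0,0.04,0,0,0.0012,0]
}}

```text
time: 9.75
position: [0.5103, 0.1346, 0.127]
tool_rot: [0.328, 0.945, -0.001, 0.0]
ft_force: [-1.4, -0.1, 4.4]
grip_width: 0.0447
```

```bash
python3 go.py .5100 .1346 .127 .9
```

```text
t 9.75 pos [0.5103 0.1346 0.127 ] az 0.903 tilt [ 0.0003 -0.0016] q6 -0.855 w 0.0447
F [-1.42 -0.14  4.36] M [-0.087  0.234 -0.016]
shift [ 0.0002 -0.0002 -0.    ] turn 0.003
```

Emit:
{"api": "send_rows", "payload": {
  "steps": [0.047,0,0,0,0,0.052,0,0,0,0,0.06,0,0,0,0,0.075,0,0,0,0,0.087,0,0,0,0,0.087,0,0,0,0]
}}

```text
time: 10.5
position: [0.5103, 0.1346, 0.1269]
tool_rot: [0.328, 0.945, -0.001, 0.0]
ft_force: [0.5, -0.1, 0.6]
grip_width: 0.0814
```

```bash
python3 go.py .5100 .1346 .098 1.2; python3 - <<'E'
from rig import cams
import cv2,numpy as np
for n in("scene",):
    c=cams.camera(n); np.savez(f"{n}7.npz",**c)
    a,b,l,r={"scene":(80,160,330,420),"top":(200,300,100,200)}[n]
    cv2.imwrite(f"pics/{n}7.png",cv2.resize(c["color"][a:b,l:r,::-1],None,fx=8,fy=7.4,interpolation=cv2.INTER_CUBIC))
E
```

```text
t 10.5 pos [0.5103 0.1346 0.1269] az 0.9029 tilt [ 0.0002 -0.0016] q6 -0.855 w 0.0814
F [ 0.47 -0.05  0.55] M [ 0.01   0.019 -0.014]
shift [ 0.0003 -0.0001  0.0289] turn -0.2971
```

View pics/scene7.png

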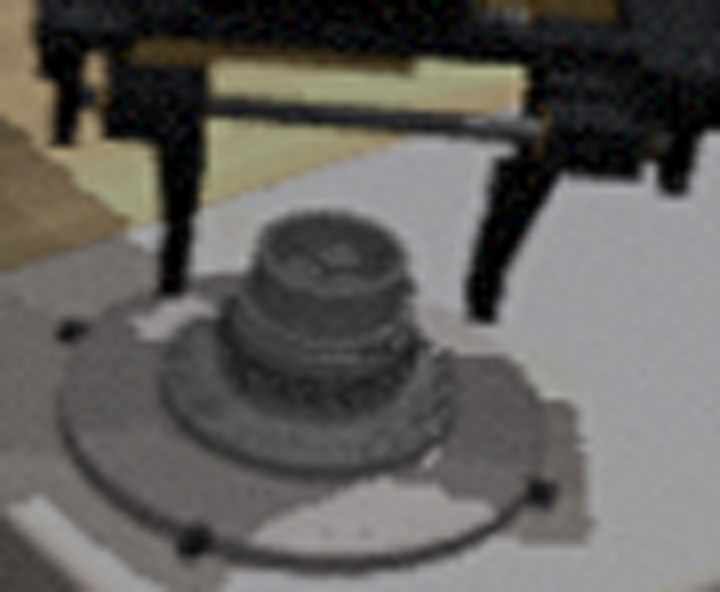

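Emit:
{"api": "send_rows", "payload": {
  "steps": [0.087,0,0,0.005,0,0.087,0,0,0.013,0,0.087,0,0,0.021,0,0.087,0,0,0.027,0,0.087,0,0,0.029,0,0.087,0,0,0.029,0]
}}

```text
time: 11.3
position: [0.5103, 0.1345, 0.0978]
tool_rot: [0.328, 0.945, -0.001, 0.0]
ft_force: [-0.2, -0.1, 1.1]
grip_width: 0.0868
```

```bash
python3 go.py .5100 .1346 .098; python3 - <<'E'
from rig import cams
import cv2,numpy as np
for n in("scene",):
    c=cams.camera(n); np.savez(f"{n}8.npz",**c)
    a,b,l,r={"scene":(80,160,330,420),"top":(200,300,100,200)}[n]
    cv2.imwrite(f"pics/{n}8.png",cv2.resize(c["color"][a:b,l:r,::-1],None,fx=8,fy=7.4,interpolation=cv2.INTER_CUBIC))
E
```

```text
t 11.3 pos [0.5103 0.1345 0.0978] az 0.9029 tilt [ 0.     -0.0016] q6 -0.854 w 0.0868
F [-0.17 -0.1   1.07] M [-0.056 -0.01  -0.02 ]
shift [ 0.0002 -0.0001 -0.0002] turn None
```

View pics/scene8.png

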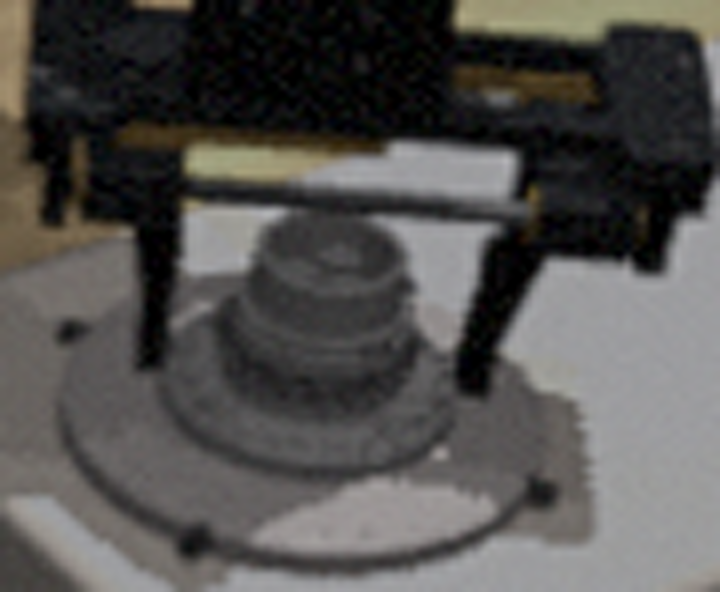

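Emit:
{"api": "send_rows", "payload": {
  "steps": [0.075,0,0,0,0,0.068,0,0,0,0,0.064,0,0,0,0,0.062,0,0,0,0,0.06,0,0,0,0,0.058,0,0,0,0,0.056,0,0,0,0],
  "force": 10
}}

```text
time: 12.22
position: [0.5107, 0.1349, 0.098]
tool_rot: [0.328, 0.945, -0.0, 0.001]
ft_force: [1.5, 1.3, -0.7]
grip_width: 0.0597
```

```bash
python3 go.py .5100 .1346 .098; python3 - <<'E'
from rig import cams,robot
import cv2,numpy as np
o=robot.get_obs();print(o["moment"],o["ft_force"])
c=cams.camera("scene"); np.savez("scene9.npz",**c)
cv2.imwrite("pics/scene9.png",cv2.resize(c["color"][80:160,330:420,::-1],None,fx=8,fy=7.4,interpolation=cv2.INTER_CUBIC))
o=robot.get_obs();print(o["moment"],o["ft_force"])
E
```

```text
t 12.225 pos [0.5107 0.1349 0.098 ] az 0.9029 tilt [ 0.0011 -0.0011] q6 -0.855 w 0.0597
F [ 1.48  1.26 -0.73] M [ 0.3   -0.054  0.048]
shift [ 0.0003 -0.0006  0.    ] turn None
[ 0.29993698 -0.053938    0.04847857] [ 1.47603098  1.26197707 -0.72753165]
[ 0.32105829 -0.05451213  0.02502031] [ 1.17352038  1.85302415 -1.89829962]
```

View pics/scene9.png

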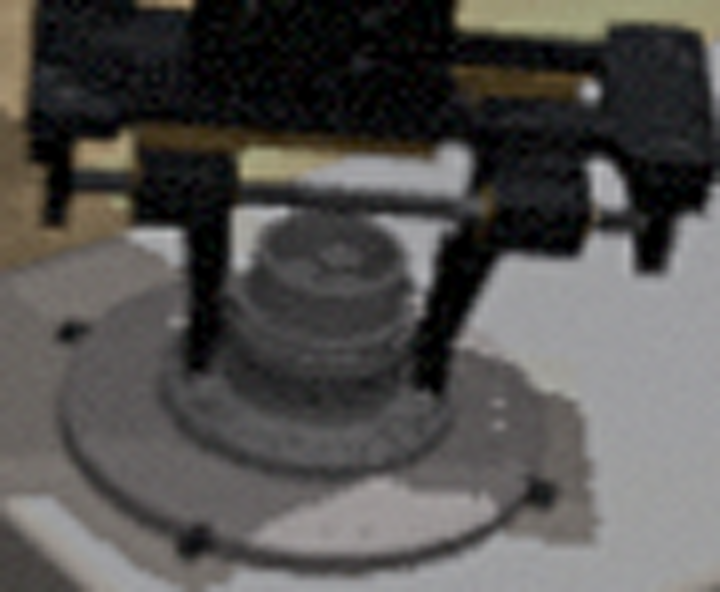

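Emit:
{"api": "send_rows", "payload": {
  "steps": [0.05,0,0,0,0,0.05,0,0,0,0,0.05,0,0,0,0],
  "force": 45
}}

```text
time: 12.65
position: [0.5107, 0.1349, 0.098]
tool_rot: [0.328, 0.945, -0.0, 0.001]
ft_force: [0.2, 2.2, 0.0]
grip_width: 0.0584
```

```bash
cat > rd.py <<'E'
import sys,numpy as np
from rig import robot,cams
from scipy.spatial.transform import Rotation as R
n=int(sys.argv[1]) if len(sys.argv)>1 else 1
for i in range(n):
    if i: cams.camera("top")
    o=robot.get_obs();M=R.from_quat(o["tool_rot"]).as_matrix()
    print(round(o["time"],3),"az",round(float(np.arctan2(M[1,1],M[0,1])),4),"F",np.round(o["ft_force"],1),"M",np.round(o["moment"],3),"tau6",round(o["joint_torque"][5],3),"q6",round(o["q"][5],4),"w",round(o["grip_width"],4),"pos",np.round(o["position"],4))
E
python3 rd.py 3
```

```text
12.65 az 0.9029 F [0.2 2.2 0. ] M [ 0.261 -0.125  0.035] tau6 0.062 q6 -0.8546 w 0.0584 pos [0.5107 0.1349 0.098 ]
12.7 az 0.9029 F [ 0.3  2.3 -0.6] M [ 0.237 -0.053  0.018] tau6 0.062 q6 -0.8546 w 0.0586 pos [0.5107 0.1349 0.098 ]
12.75 az 0.9029 F [ 0.   2.6 -0.9] M [ 0.269 -0.077  0.079] tau6 0.063 q6 -0.8545 w 0.0588 pos [0.5107 0.1349 0.098 ]
```

Emit:
{"api": "send_rows", "payload": {
  "steps": [0.05,0,0,0,0.02,0.05,0,0,0,0.04,0.05,0,0,0,0.06,0.05,0,0,0,0.08]
}}

```text
time: 13.25
position: [0.5106, 0.1348, 0.098]
tool_rot: [0.366, 0.931, -0.0, 0.001]
ft_force: [0.5, 2.0, -0.3]
grip_width: 0.0586
```

```bash
python3 rd.py
```

```text
13.25 az 0.8218 F [ 0.5  2.  -0.3] M [0.115 0.005 0.283] tau6 0.176 q6 -0.7733 w 0.0586 pos [0.5106 0.1348 0.098 ]
```

Emit:
{"api": "send_rows", "payload": {
  "steps": [0.05,0,0,0,0.02,0.05,0,0,0,0.04,0.05,0,0,0,0.06,0.05,0,0,0,0.08]
}}

```text
time: 13.75
position: [0.5105, 0.1347, 0.098]
tool_rot: [0.403, 0.915, -0.001, 0.001]
ft_force: [1.5, 0.5, -0.4]
grip_width: 0.0588
```

```bash
python3 rd.py
```

```text
13.75 az 0.7406 F [ 1.5  0.5 -0.4] M [ 0.093 -0.052  0.296] tau6 0.177 q6 -0.692 w 0.0588 pos [0.5105 0.1347 0.098 ]
```

Emit:
{"api": "send_rows", "payload": {
  "steps": [0.05,0,0,0,0.02,0.05,0,0,0,0.04,0.05,0,0,0,0.06,0.05,0,0,0,0.08]
}}

```text
time: 14.25
position: [0.5104, 0.1346, 0.098]
tool_rot: [0.44, 0.898, -0.001, 0.001]
ft_force: [0.2, 0.3, 0.5]
grip_width: 0.0587
```

```bash
python3 rd.py 2
```

```text
14.25 az 0.6593 F [0.2 0.3 0.5] M [0.028 0.025 0.275] tau6 0.178 q6 -0.6106 w 0.0587 pos [0.5104 0.1346 0.098 ]
14.3 az 0.6587 F [ 0.4 -0.8  0.7] M [0.004 0.023 0.192] tau6 0.199 q6 -0.6102 w 0.0586 pos [0.5104 0.1347 0.098 ]
```

Emit:
{"api": "send_rows", "payload": {
  "steps": [0.05,0,0,0,0.02,0.05,0,0,0,0.04,0.05,0,0,0,0.06]
}}

```text
time: 14.68
position: [0.5103, 0.1346, 0.098]
tool_rot: [0.468, 0.884, -0.001, 0.001]
ft_force: [-0.4, 0.0, 1.4]
grip_width: 0.0591
```

```bash
python3 rd.py
```

```text
14.675 az 0.5975 F [-0.4  0.   1.4] M [-0.055  0.051  0.292] tau6 0.178 q6 -0.5488 w 0.0591 pos [0.5103 0.1346 0.098 ]
```

Emit:
{"api": "send_rows", "payload": {
  "steps": [0.05,0,0,0,0.015,0.05,0,0,0,0.03,0.05,0,0,0,0.045]
}}

```text
time: 15.05
position: [0.5103, 0.1346, 0.098]
tool_rot: [0.488, 0.873, -0.001, 0.0]
ft_force: [-0.5, -0.2, 1.3]
grip_width: 0.0586
```

```bash
python3 rd.py
```

```text
15.05 az 0.5516 F [-0.5 -0.2  1.3] M [-0.052  0.072  0.306] tau6 0.204 q6 -0.5029 w 0.0586 pos [0.5103 0.1346 0.098 ]
```

Emit:
{"api": "send_rows", "payload": {
  "steps": [0.05,0,0,0,0.015,0.05,0,0,0,0.03,0.05,0,0,0,0.045]
}}

```text
time: 15.42
position: [0.5102, 0.1345, 0.098]
tool_rot: [0.508, 0.862, -0.001, 0.0]
ft_force: [-0.5, 0.0, -0.3]
grip_width: 0.0587
```

```bash
python3 rd.py
```

```text
15.425 az 0.5057 F [-0.5  0.  -0.3] M [-0.044  0.069  0.285] tau6 0.204 q6 -0.4569 w 0.0587 pos [0.5102 0.1345 0.098 ]
```

Emit:
{"api": "send_rows", "payload": {
  "steps": [0.05,0,0,0,0.015,0.05,0,0,0,0.03,0.05,0,0,0,0.045]
}}

```text
time: 15.8
position: [0.5102, 0.1345, 0.098]
tool_rot: [0.527, 0.85, -0.001, 0.0]
ft_force: [-0.6, -0.4, 1.6]
grip_width: 0.0586
```

```bash
python3 rd.py
```

```text
15.8 az 0.4597 F [-0.6 -0.4  1.6] M [-0.075  0.034  0.283] tau6 0.204 q6 -0.4108 w 0.0586 pos [0.5102 0.1345 0.098 ]
```

Emit:
{"api": "send_rows", "payload": {
  "steps": [0.05,0,0,0,0.015,0.05,0,0,0,0.03,0.05,0,0,0,0.045]
}}

```text
time: 16.18
position: [0.5101, 0.1345, 0.098]
tool_rot: [0.547, 0.837, -0.001, 0.0]
ft_force: [-0.3, -0.4, 0.7]
grip_width: 0.0586
```

```bash
python3 rd.py
```

```text
16.175 az 0.4137 F [-0.3 -0.4  0.7] M [-0.054  0.085  0.277] tau6 0.205 q6 -0.3649 w 0.0586 pos [0.5101 0.1345 0.098 ]
```

Emit:
{"api": "send_rows", "payload": {
  "steps": [0.05,0,0,0,0.015,0.05,0,0,0,0.03,0.05,0,0,0,0.045]
}}

```text
time: 16.55
position: [0.51, 0.1344, 0.098]
tool_rot: [0.566, 0.824, -0.001, 0.0]
ft_force: [0.0, 0.3, 0.8]
grip_width: 0.0586
```

```bash
python3 rd.py
```

```text
16.55 az 0.3677 F [0.  0.3 0.8] M [-0.183  0.171  0.343] tau6 0.21 q6 -0.3189 w 0.0586 pos [0.51   0.1344 0.098 ]
```

Emit:
{"api": "send_rows", "payload": {
  "steps": [0.05,0,0,0,0.008,0.05,0,0,0,0.016,0.05,0,0,0,0.024]
}}

```text
time: 16.92
position: [0.51, 0.1344, 0.098]
tool_rot: [0.576, 0.817, -0.001, 0.0]
ft_force: [-1.0, -0.2, 0.5]
grip_width: 0.0592
```

```bash
python3 rd.py
```

```text
16.925 az 0.3432 F [-1.  -0.2  0.5] M [-0.126  0.136  0.308] tau6 0.246 q6 -0.2943 w 0.0592 pos [0.51   0.1344 0.098 ]
```

Emit:
{"api": "send_rows", "payload": {
  "steps": [0.05,0,0,0,0.008,0.05,0,0,0,0.016,0.05,0,0,0,0.024]
}}

```text
time: 17.3
position: [0.5099, 0.1344, 0.098]
tool_rot: [0.586, 0.81, -0.001, 0.0]
ft_force: [0.4, -1.8, 0.8]
grip_width: 0.0589
```

```bash
python3 rd.py
```

```text
17.3 az 0.3187 F [ 0.4 -1.8  0.8] M [-0.151  0.183  0.294] tau6 0.246 q6 -0.2698 w 0.0589 pos [0.5099 0.1344 0.098 ]
```

Emit:
{"api": "send_rows", "payload": {
  "steps": [0.05,0,0,0,0.008,0.05,0,0,0,0.016,0.05,0,0,0,0.024]
}}

```text
time: 17.68
position: [0.5099, 0.1344, 0.098]
tool_rot: [0.596, 0.803, -0.001, 0.0]
ft_force: [-0.7, -0.3, 1.0]
grip_width: 0.0589
```

```bash
python3 rd.py
```

```text
17.675 az 0.2942 F [-0.7 -0.3  1. ] M [-0.131  0.108  0.204] tau6 0.246 q6 -0.2452 w 0.0589 pos [0.5099 0.1344 0.098 ]
```

Emit:
{"api": "send_rows", "payload": {
  "steps": [0.05,0,0,0,0.008,0.05,0,0,0,0.016,0.05,0,0,0,0.024]
}}

```text
time: 18.05
position: [0.5099, 0.1344, 0.098]
tool_rot: [0.606, 0.796, -0.001, 0.0]
ft_force: [-1.3, -0.7, 1.6]
grip_width: 0.059
```

```bash
python3 rd.py
```

```text
18.05 az 0.2697 F [-1.3 -0.7  1.6] M [-0.171  0.144  0.325] tau6 0.246 q6 -0.2207 w 0.059 pos [0.5099 0.1344 0.098 ]
```

Emit:
{"api": "send_rows", "payload": {
  "steps": [0.05,0,0,0,0.008,0.05,0,0,0,0.016,0.05,0,0,0,0.024,0.05,0,0,0,0.032]
}}

```text
time: 18.55
position: [0.5098, 0.1344, 0.098]
tool_rot: [0.618, 0.786, -0.001, 0.0]
ft_force: [-1.0, 0.5, 1.4]
grip_width: 0.0588
```

```bash
python3 rd.py
```

```text
18.55 az 0.2372 F [-1.   0.5  1.4] M [-0.137  0.212  0.322] tau6 0.26 q6 -0.1883 w 0.0588 pos [0.5098 0.1344 0.098 ]
```

Emit:
{"api": "send_rows", "payload": {
  "steps": [0.05,0,0,0,0.008,0.05,0,0,0,0.016,0.05,0,0,0,0.024]
}}

```text
time: 18.92
position: [0.5098, 0.1344, 0.098]
tool_rot: [0.628, 0.778, -0.001, 0.0]
ft_force: [-1.5, 0.2, 0.4]
grip_width: 0.0584
```

```bash
python3 rd.py
```

```text
18.925 az 0.2127 F [-1.5  0.2  0.4] M [-0.15   0.237  0.301] tau6 0.289 q6 -0.1637 w 0.0584 pos [0.5098 0.1344 0.098 ]
```

Emit:
{"api": "send_rows", "payload": {
  "steps": [0.05,0,0,0,0.008,0.05,0,0,0,0.016,0.05,0,0,0,0.024]
}}

```text
time: 19.3
position: [0.5098, 0.1344, 0.098]
tool_rot: [0.637, 0.77, -0.001, 0.0]
ft_force: [-0.2, -0.8, 1.1]
grip_width: 0.0588
```

```bash
python3 rd.py
```

```text
19.3 az 0.1884 F [-0.2 -0.8  1.1] M [-0.13   0.233  0.363] tau6 0.32 q6 -0.1393 w 0.0588 pos [0.5098 0.1344 0.098 ]
```

Emit:
{"api": "send_rows", "payload": {
  "steps": [0.05,0,0,0,0.008,0.05,0,0,0,0.016,0.05,0,0,0,0.024]
}}

```text
time: 19.68
position: [0.5097, 0.1343, 0.098]
tool_rot: [0.647, 0.763, -0.001, 0.0]
ft_force: [-0.8, 0.1, 1.1]
grip_width: 0.0585
```

```bash
python3 rd.py
```

```text
19.675 az 0.164 F [-0.8  0.1  1.1] M [-0.242  0.197  0.389] tau6 0.353 q6 -0.1149 w 0.0585 pos [0.5097 0.1343 0.098 ]
```

Emit:
{"api": "send_rows", "payload": {
  "steps": [0.05,0,0,0,0.008,0.05,0,0,0,0.016,0.05,0,0,0,0.024]
}}

```text
time: 20.05
position: [0.5097, 0.1343, 0.098]
tool_rot: [0.656, 0.755, -0.001, 0.0]
ft_force: [-1.6, -0.4, 1.5]
grip_width: 0.0589
```

```bash
python3 rd.py
```

```text
20.05 az 0.1395 F [-1.6 -0.4  1.5] M [-0.146  0.246  0.435] tau6 0.387 q6 -0.0903 w 0.0589 pos [0.5097 0.1343 0.098 ]
```

Emit:
{"api": "send_rows", "payload": {
  "steps": [0.05,0,0,0,0,0.05,0,0,0,0]
}}

```text
time: 20.3
position: [0.5097, 0.1344, 0.098]
tool_rot: [0.656, 0.755, -0.001, 0.0]
ft_force: [-0.5, -1.4, 2.9]
grip_width: 0.0585
```

```bash
python3 rd.py 8
```

```text
20.3 az 0.1394 F [-0.5 -1.4  2.9] M [-0.183  0.231  0.293] tau6 0.347 q6 -0.0903 w 0.0585 pos [0.5097 0.1344 0.098 ]
20.35 az 0.1393 F [-0.9 -0.1  1.4] M [-0.202  0.228  0.33 ] tau6 0.345 q6 -0.0903 w 0.0586 pos [0.5097 0.1344 0.098 ]
20.4 az 0.1394 F [-1.7  0.   1.9] M [-0.2    0.194  0.313] tau6 0.344 q6 -0.0903 w 0.0582 pos [0.5097 0.1344 0.098 ]
20.45 az 0.1394 F [-0.4 -0.8  1.5] M [-0.193  0.202  0.33 ] tau6 0.342 q6 -0.0903 w 0.0587 pos [0.5097 0.1343 0.098 ]
20.5 az 0.1394 F [-1.1 -0.8  2.4] M [-0.189  0.191  0.336] tau6 0.341 q6 -0.0903 w 0.0588 pos [0.5097 0.1343 0.098 ]
20.55 az 0.1395 F [-0.7 -0.5  0.4] M [-0.19   0.167  0.397] tau6 0.341 q6 -0.0903 w 0.0588 pos [0.5097 0.1343 0.098 ]
20.6 az 0.1394 F [-0.7 -1.3  1.1] M [-0.17   0.192  0.408] tau6 0.34 q6 -0.0903 w 0.0589 pos [0.5097 0.1343 0.098 ]
20.65 az 0.1395 F [-1.4 -1.2  2.3] M [-0.143  0.221  0.329] tau6 0.339 q6 -0.0903 w 0.0588 pos [0.5097 0.1343 0.098 ]
```

Emit:
{"api": "send_rows", "payload": {
  "steps": [0.062,0,0,0,0,0.07,0,0,0,0,0.08,0,0,0,0,0.087,0,0,0,0,0.087,0,0,0,0,0.087,0,0,0,0]
}}

```text
time: 21.4
position: [0.5097, 0.1344, 0.098]
tool_rot: [0.656, 0.755, -0.001, 0.0]
ft_force: [-0.2, -0.1, 1.0]
grip_width: 0.0864
```

```bash
python3 rd.py; python3 - <<'E'
from rig import cams
import cv2
c=cams.camera("scene")
cv2.imwrite("pics/scene10.png",cv2.resize(c["color"][80:160,330:420,::-1],None,fx=8,fy=7.4,interpolation=cv2.INTER_CUBIC))
E
```

```text
21.4 az 0.1394 F [-0.2 -0.1  1. ] M [-0.034  0.036  0.021] tau6 0.0 q6 -0.0903 w 0.0864 pos [0.5097 0.1344 0.098 ]
```

View pics/scene10.png

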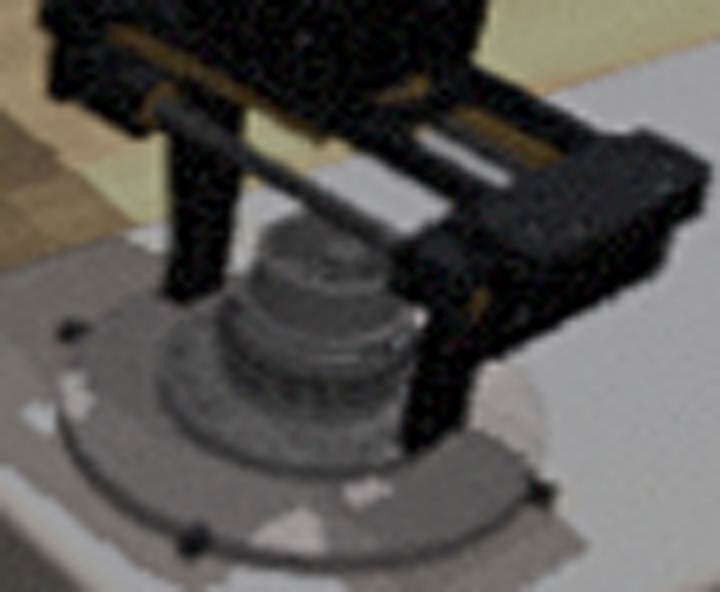

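Emit:
{"api": "send_rows", "payload": {
  "steps": [0.087,0,0,-0.005,0,0.087,0,0,-0.02,0,0.087,0,0,-0.045,0,0.087,0,0,-0.08,0,0.087,0,0,-0.115,0,0.087,0,0,-0.13,0,0.087,0,0,-0.13,0]
}}

```text
time: 22.32
position: [0.5104, 0.1347, 0.2292]
tool_rot: [0.656, 0.755, -0.0, 0.001]
ft_force: [-0.2, 0.0, -0.3]
grip_width: 0.087
```

```bash
python3 go.py .40 -.05 .228
```

```text
t 22.325 pos [0.5104 0.1347 0.2292] az 0.1394 tilt [ 0.0018 -0.0021] q6 -0.091 w 0.087
F [-0.23  0.04 -0.32] M [-0.07  -0.001  0.009]
shift [-0.1676 -0.135   0.0014] turn None
```

Emit:
{"api": "send_rows", "payload": {
  "steps": [0.087,-0.03,-0.02,0,0,0.087,-0.07,-0.05,0,0,0.087,-0.11,-0.08,0,0,0.087,-0.145,-0.11,0,0,0.087,-0.165,-0.125,0,0,0.087,-0.165,-0.125,0,0]
}}

```text
time: 23.08
position: [0.408, -0.0467, 0.2282]
tool_rot: [0.657, 0.754, -0.001, -0.0]
ft_force: [0.2, 0.1, -0.3]
grip_width: 0.087
```

```bash
python3 - <<'E'
from rig import cams
import cv2,numpy as np
from fit import fit,cloud
for n in("scene","top"):
    c=cams.camera(n); np.savez(n+"11.npz",**c)
    cv2.imwrite(f"pics/{n}11.png",c["color"][:,:,::-1])
    a,b,l,r={"scene":(80,160,330,420),"top":(215,300,100,190)}[n]
    cv2.imwrite(f"pics/{n}11c.png",cv2.resize(c["color"][a:b,l:r,::-1],None,fx=7,fy=7,interpolation=cv2.INTER_CUBIC))
    print(n,fit(c,(.51,.134),[(.0225,.142),(.0255,.124)],.006))
    W=cloud(c);m=(abs(np.hypot(W[...,0]-.51,W[...,1]-.134)-.0205)<.0025)&(W[...,2]>.134)
    p=W[m];A=np.c_[p[:,:2]-[.51,.134],np.ones(len(p))];s=np.linalg.lstsq(A,p[:,2],rcond=None)[0];print(len(p),"rim z plane",s)
E
```

```text
scene [39.9125  0.5112  0.1316]
135 rim z plane [0.00586243 0.00729446 0.13964295]
top [30.1726  0.5146  0.128 ]
128 rim z plane [ 0.01396556 -0.01741581  0.14121861]
```

View pics/scene11c.png

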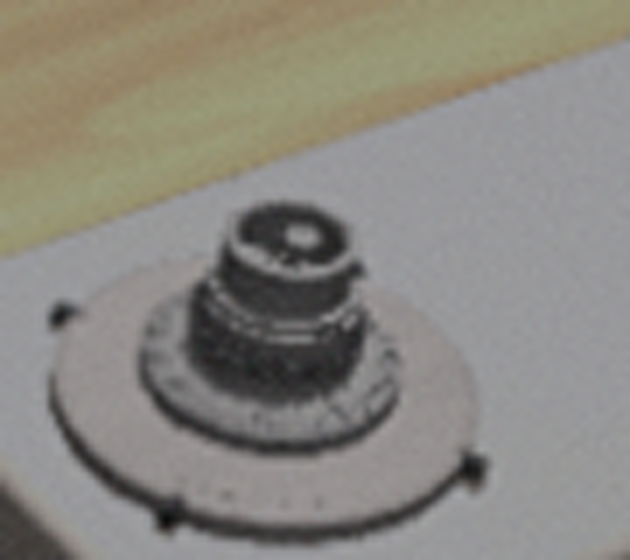

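View pics/top11c.png

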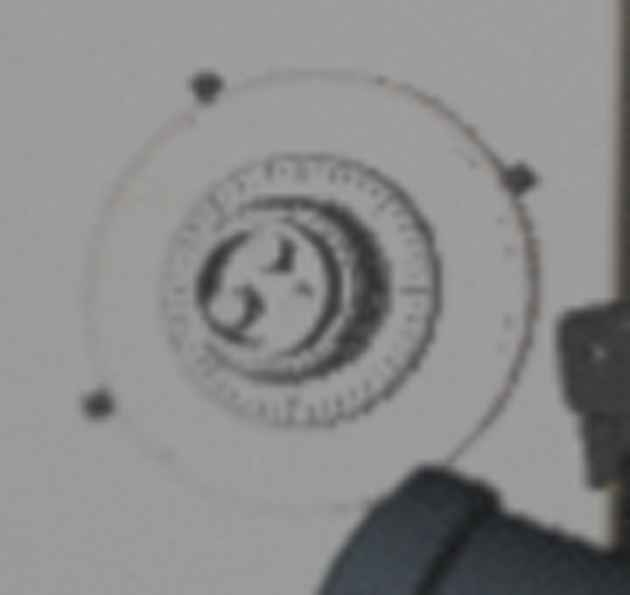

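View pics/scene11.png

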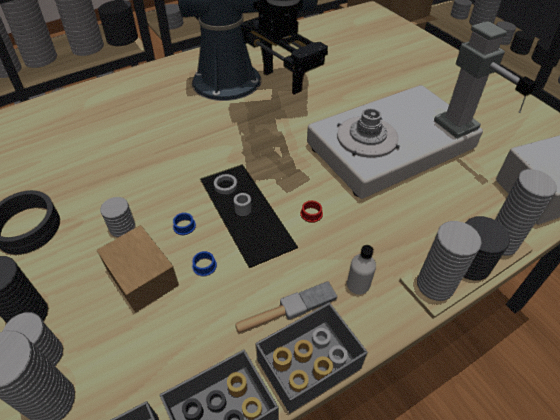

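```bash
python3 -c "
from rig import hand_in
print(hand_in())"
```

```text
the job is handed in; nothing more can be done
None
```

I set the flanged ring over the chuck jaws, tightened the collar until they hold it, and handed the job in at about 23 s of the 67 s allowed. No verdict came back.

- **Placing:** I gripped the ring by its barrel at 12 N and lowered it until it touched the face. The wrist felt a few newtons upward at z ≈ 0.120 m, and I let it go there.
- **Turning the collar:** The fingertips were set about 4 mm below the collar's underside and about 4 mm above the graduated flange. I turned the collar about 0.76 rad clockwise. It ran freely at about 0.29 N m and began to rise after about 0.65 rad. I stopped at about 0.14–0.15 N m above the running drag, roughly 8 N on each jaw, then let go and backed the arm clear.
- **Last checks:** The final pictures show the ring flat on the face with the jaws inside. The depth image gives its rim at z ≈ 0.140–0.141 m and the tilt within noise. The things that moved nowhere in the wide scene picture are the plain ring, bush, coloured rings, bottle, carton and brush.

**Readings that disagreed:**
- The wrist moment was noisy by about 0.03 N m, with single readings of 0.204 and 0.343 while still free. I judged the stop mainly by the steadier torque of the last joint; the wrist moment agreed with it there.
- The paused torque was about 0.34 N m. Taking off half the free drag would put the jaws nearer 11 N, which is still within the snug range.
- The jaws held the ring about 0.08 rad past the first felt rise before its midpoint, against your figure of about 0.06 rad to a snug hold.
- The final circle fits of the ring position differed by about 5 mm between the two cameras. I put this down to the white-on-white contrast in the top view and relied on the pictures instead.

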